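# Roll a glass column into its V-cradle and bring it up to the stop

## Task

Without picking it up, gently roll the glass column with the orange ends along the bench and up the ramp until it drops into the V of the blue cradle and lies seated along it. Then push it endways along the V until its end is against the steel stop, and leave it lying there. Do not lift the column at any time, and leave the bottles, the cup, the tape and the pen where they are.

Things in the scene. Friction and masses are not known exactly. Their poses are not given: they have to be found in the camera images.
- cradle: Long low blue plastic V-cradle with steel end stop, fixed to the bench. Origin at bench level under the V's centre line; x along the V towards the stop, y across, z up. V from x = -110 to +146 mm; ridges at y = -18 and +18 mm, 10 mm high; inside them 35 degree flanks down to a 2 mm floor strip; outside each a straight ramp down to the bench at y = -65 / +65 mm: it can be entered from either side.
- cradle_stop (a point): Point on the inner face of the steel stop (at cradle x = +146 mm), at the height of a seated column's axis, 22 mm above the bench. The stop is an upright plate 50 mm wide and 40 mm high; its foot behind reaches 36 mm further. Axes as the cradle's.
- cradle_home (a point): Where the column's centre is when it is seated with its end against the stop: cradle x = +86, y = 0, z = 22 mm. A push of about 2 to 4 N on its end slides the seated column along the V. Axes as the cradle's.
- column: Glass column, a plain cylinder 40 mm in diameter, 120 mm long, 0.25 kg (varies by a third): white filling in clear glass, an orange collar flush at each end, ends alike. It lies on its side on the bench, left or right of the cradle, roughly parallel to the V, and soon stops rolling when let go. Origin at its centre (20 mm above the bench at first); x is its long axis; y and z turn as it rolls.
- amber_bottle: Bystander: brown reagent bottle with black cap, 64 mm across, 103 mm tall, standing in front of a tall grey machine that fills the bench beyond x = 0.45 m and left of y = 0.25 m. Origin at the centre of its underside.
- blue_bottle: Bystander: cream reagent bottle with blue cap, 52 mm across, 86 mm tall. Origin at the centre of its underside.
- white_bottle: Bystander: cream reagent bottle with white cap, 48 mm across, 76 mm tall. Origin at the centre of its underside.
- cup: Bystander: clear plastic sample cup, 64 mm across, 71 mm tall. Origin at the centre of its underside.
- tape: Bystander: roll of cream label tape lying flat, 73 mm across, 19 mm thick. Origin at the centre of its underside.
- pen: Bystander: white marker pen with black cap lying flat, 128 mm long, 16 mm thick. Origin at the centre of its underside.
Things that resemble listed ones, but are neither listed nor needed, are in the scene too. What is shaped like the column but purple is not meant.

How it is judged (in metres and radians):
On the way, in this order (a step that is already met when the one before it is completed fails the run):
1. the column has rolled on the bench, more than a third of a turn (angle between column's own z axis and vertical above 2.1 rad and height (world z) of column below 0.04 m).
2. the column lies seated in the V (y of column in the frame of cradle between -0.004 and 0.004 m and z of column in the frame of cradle between 0.0195 and 0.0245 m and angle between the x axis of column and the x axis of cradle, either way round below 0.06 rad and linear speed of column below 0.1 m/s), for 0.2 s.
At the end, for the whole second after the job is handed in: The column rests in the V (axis within 4 mm of the V's centre line, at its seated height within 2.5 mm, parallel within 0.06 rad), its end within 4 mm of the stop, at rest (y of column in the frame of cradle between -0.004 and 0.004 m and z of column in the frame of cradle between 0.0195 and 0.0245 m and angle between the x axis of column and the x axis of cradle, either way round below 0.06 rad and x of column in the frame of cradle between 0.082 and 0.089 m and linear speed of column below 0.01 m/s); the robot touches nothing.
It fails at once if the column is lifted (its centre more than 40 mm above the bench) (height (world z) of column above 0.04 m).
It fails at once if the column is tipped up more than about 25 degrees (angle between column's own x axis and vertical below 1.13 rad).
It fails at once if the column is sent faster than 0.6 m/s (linear speed of column above 0.6 m/s).
It fails at once if a bystander is moved more than 20 mm (distance of any of amber_bottle, blue_bottle, white_bottle, cup, tape, pen from where it was at the start of the episode above 0.02 m).
It also fails if it takes over 67 s, if anything falls off the work surface, if the arm or the gripper's body presses on something with over 40 N, if the wrist force passes 120 N, or if a joint passes its speed limit or range.

## Robot

A 7-joint arm with a two-finger parallel gripper is mounted at the origin on a cart in front of the work surface, level with it; the furniture and walls round the work are solid. World frame = base frame: x ahead of the robot, y to its left, z up, the work surface at z = 0. Lengths are in mm, angles in rad, forces in N, time in s.
With the tool pointing down it reaches from about 400 to 875 mm from the base axis. Payload 19.3 kg.
Tool frame: the origin (TCP) lies between the finger pads; the fingertips stand 14 mm ahead of it and the grasp point (between the pads) lies 5 mm behind it; z points along the fingers, y is the line along which they close (so a half turn about z gives the same grasp; the last joint's range is limited). The gripper opens to 85 mm and grips with 20 to 120 N. Pads are 22 mm wide; open, the fingers measure 114 mm over their backs; the gripper's body (76 mm by 85 mm) begins 54 mm behind the grasp point. The pads swing forward as they close: fully open they stand 13 mm farther back than shut.
Start: joints at [-1.26, 0.521, -0.036, 1.599, 0.021, 1.021, -0.113], TCP at [232.307, 580.214, 245.291] pointing down, gripper open.
Joint ranges: [-2.91, 2.91], [-0.3, 2.13], [-1.5, 1.42], [0.17, 2.43], [-1.26, 4.41], [0.16, 1.93], [-2.52, 2.52]. Speed limits (rad/s): [1.89, 1.89, 2.39, 2.39, 3.01, 3.01, 3.01].

## Interface

Orientations are given as a unit quaternion [x, y, z, w].
In Python, from rig import robot gives the robot as it stands.
- The arm moves only by the tool apply_moves, never from a script. Its arguments are lists of equal length, an entry for each row: "xyz": the shift along the tool's x, y, z in m, a list of three; "spin": the turn about the tool's z in rad. A call has 1 to 20 rows; each row is the pose to reach, as a shift and turn from the pose commanded when the call began, along the tool's axes at that moment; what a row does not reach only later rows make up. A row lasts 1/8 s, in which the tool goes at most 62.5 mm and 10.7 degrees, less where a joint would pass 70% of its speed; a pose out of reach is approached as far as the arm can. A call with a gripper value outside its range is refused whole. "gripper" is the closure, from 0 (fully open) to 1 (shut), set as the call begins (left out, the last holds). The fingers move at their own pace and stop on an object; "squeeze" is the grip in N (left out, the last holds). Time passes only in rows, so rows that repeat a pose let the fingers close. It gives the time, the measured TCP pose, the force, the opening and the grip force at its end, in the units of the state.
- robot.observe(): the state, without advancing time (a new reading comes with each control period).
- robot.snapshot(name): name is "side" or "top"; returns the picture (384x512x3 uint8, red, green, blue); there is no depth.
- robot.get_calibration(name): a dict with "mtx" (3x3 intrinsics, pixels), "R" (3x3) and "t" (3): a world point X has camera coordinates R X + t. Camera axes: x right, y down, z forward; pixel columns grow to the right and rows downward; lengths in mm; the calibration is good to about 2 mm. A picture is of the moment at which its call begins. get_calibration takes no time and is no camera call.
- robot.sign_off(): hands the job in; it is judged then, once.
The state is a dict: "time": time; "joints": joint angles; "joint_velocities": joint speeds; "effort": joint torques, N m; "ee_pos": TCP position; "orientation": TCP orientation; "ft_force": force on the tool from outside, world axes, zero at the start; "torque": the same for the moment, N m; "gripper_width": finger opening in mm; "grasp_force": force on a finger pad.
Only numpy, scipy, OpenCV 4.12 (cv2) and the standard library are available. Lean on these libraries where they do the work, as an engineer would, in place of code of your own. Each camera call takes 0.05 s, during which the arm holds its last target. There are 200 camera calls.

## Working session

There is one attempt and no reset: what is moved stays moved. The work goes in short steps, Python scripts to look and compute and a tool call to move; the robot and the scene stay as the last step left them, time stands still between calls to the robot, and variables do not carry over. Pictures are saved under pics/ and viewed, at most 10 in all, crops included, and the job is handed in when it is done.

Besides the shell and the picture viewer there is one more tool, called after "Emit:" as name(argument=value, ...), one argument or row to a line, values as JSON. apply_moves: Moves the arm, as the interface text tells. Its arguments: {"type":"object","properties":{"xyz":{"type":"array"},"spin":{"type":"array"},"gripper":{"type":"number"},"squeeze":{"type":"number"}},"required":["xyz","spin"]}

```bash
mkdir -p pics; python3 - <<'E'
from rig import robot
import cv2
for n in("side","top"):
    cv2.imwrite(f"pics/{n}0.png",robot.snapshot(n)[:,:,::-1])
    print(n,robot.get_calibration(n))
s=robot.observe();print(s)
E
```

```text
side {'mtx': array([[458.64837294,   0.        , 252.82105883],
       [  0.        , 458.64837294, 193.16018994],
       [  0.        ,   0.        ,   1.        ]]), 'R': array([[ 0.94887345, -0.31556968,  0.0074128 ],
       [-0.17564609, -0.54736396, -0.81825494],
       [ 0.26227395,  0.77511836, -0.57480771]]), 't': array([-533.16106892,  145.27239913, 1325.78817675])}
top {'mtx': array([[485.78093755,   0.        , 245.92852399],
       [  0.        , 485.78093755, 188.62659047],
       [  0.        ,   0.        ,   1.        ]]), 'R': array([[-0.29937835, -0.9540771 , -0.01046405],
       [-0.88701315,  0.28234167, -0.36536399],
       [ 0.35153986, -0.10010032, -0.93080592]]), 't': array([ 144.0413783 ,  513.22861369, 1557.65907145])}
{'time': 0.1, 'joints': array([-1.2601859 ,  0.52191139, -0.03633645,  1.59990336,  0.02121622,
        1.0210948 , -0.11280708]), 'joint_velocities': array([-0.00186245, -0.00358279, -0.00076742, -0.00255054, -0.00043863,
        0.0004403 , -0.00034749]), 'effort': array([ 1.66020836e-03, -9.28482056e+01,  1.98313393e+00, -3.70534623e+01,
        1.81064912e-02,  5.22785936e-03,  2.35788451e-05]), 'ee_pos': array([232.22661861, 579.97544299, 244.82704908]), 'orientation': array([ 1.89258064e-01,  9.81927272e-01, -4.62781769e-04, -5.21061588e-05]), 'ft_force': array([ 0.36220386, -0.41253405, -0.60265857]), 'torque': array([ 0.03418091,  0.00151833, -0.03006555]), 'grasp_force': 0.0, 'gripper_width': 85.30110788389084}
```

View pics/top0.png

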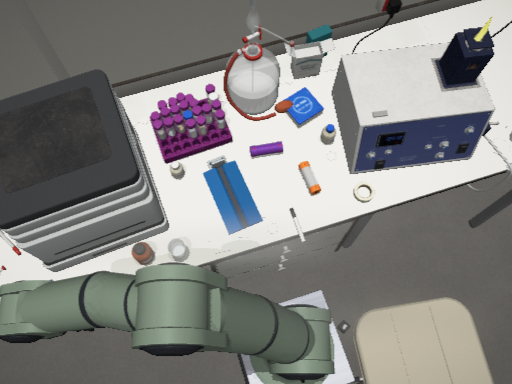

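View pics/side0.png

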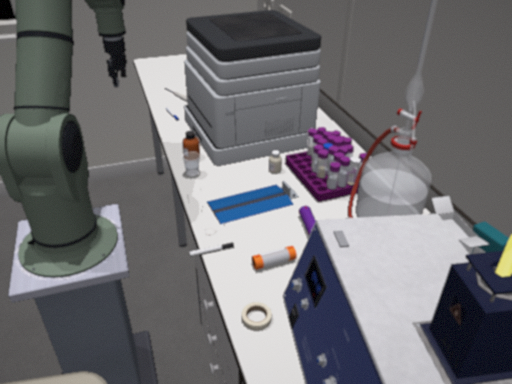

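Top view: the cradle is at about (232,195) with its stop at (217,161). The column is at (309,177), the pen (297,224), the purple decoy (266,149), the tape (364,192). I'll zoom in and measure.

```bash
cat >h.py <<'E'
from rig import robot
import numpy as np, cv2
def proj(n,X):
    c=robot.get_calibration(n); p=(c["R"]@np.atleast_2d(X).T).T+c["t"]; p=p@c["mtx"].T
    return p[:,:2]/p[:,2:]
def back(n,uv,z):
    c=robot.get_calibration(n); d=np.c_[np.atleast_2d(uv),np.ones(len(np.atleast_2d(uv)))]@np.linalg.inv(c["mtx"]).T@c["R"]
    o=-c["R"].T@c["t"]; return o+d*((z-o[2])/d[:,2])[:,None]
def orange(n,img=None):
    im=robot.snapshot(n) if img is None else img
    hsv=cv2.cvtColor(im,cv2.COLOR_RGB2HSV)
    m=cv2.inRange(hsv,(4,150,120),(18,255,255))
    k,l,s,c=cv2.connectedComponentsWithStats(m)
    return im,[(c[i].round(1),s[i][4]) for i in range(1,k) if s[i][4]>15]
E
python3 - <<'E'
from h import *
np.set_printoptions(suppress=True,precision=1)
for n in("top","side"):
    im,o=orange(n); print(n,o)
    for c,a in o: print(back(n,c,22)[0])
    if n=="top": cv2.imwrite("pics/c1.png",cv2.resize(im[130:250,180:340],None,fx=5,fy=5,interpolation=cv2.INTER_CUBIC)[:,:,::-1])
    hsv=cv2.cvtColor(im,cv2.COLOR_RGB2HSV); m=cv2.inRange(hsv,(98,140,70),(112,255,255))
    k,l,s,c=cv2.connectedComponentsWithStats(cv2.morphologyEx(m,cv2.MORPH_CLOSE,np.ones((5,5))))
    for i in range(1,k):
        if s[i][4]>600: 
            r=cv2.minAreaRect(np.argwhere(l==i)[:,::-1].astype(np.float32)); b=cv2.boxPoints(r); print(c[i],s[i],b.tolist()); print(back(n,b,0))
E
```

```text
top [(array([283.2, 105.5]), np.int32(120)), (array([303.1, 164.7]), np.int32(47)), (array([314.4, 188.7]), np.int32(67))]
[ 844.5 -263.9   22. ]
[ 587.6 -251.9   22. ]
[ 487.  -258.3   22. ]
[303.3 105.7] [285  88  38  36 756] [[281.5384216308594, 101.30767059326172], [306.9230651855469, 84.38459014892578], [323.0769348144531, 108.61536407470703], [297.6922912597656, 125.53844451904297]]
[[ 876.4 -269.4    0. ]
 [ 918.9 -390.     0. ]
 [ 796.4 -411.7    0. ]
 [ 756.5 -293.4    0. ]]
[230.  190.7] [ 204  161   55   58 1806] [[202.3298797607422, 172.74227905273438], [234.24742126464844, 158.55670166015625], [258.74224853515625, 213.67010498046875], [226.82472229003906, 227.85568237304688]]
[[678.2 106.1   0. ]
 [697.4 -22.4   0. ]
 [464.8 -42.6   0. ]
 [448.8  80.5   0. ]]
side [(array([190.3, 141.7]), np.int32(62)), (array([291.5, 252. ]), np.int32(62)), (array([257.8, 261. ]), np.int32(95))]
[455.8 451.7  22. ]
[ 590.  -254.6   22. ]
[ 489.5 -259.7   22. ]
[249.3 203.2] [ 209  186   83   37 1626] [[208.70590209960938, 201.82354736328125], [285.88238525390625, 182.52944946289062], [291.41180419921875, 204.6470947265625], [214.23532104492188, 223.94119262695312]]
[[434.8  74.2   0. ]
 [717.1 102.8   0. ]
 [686.2 -22.9   0. ]
 [423.3 -42.5   0. ]]
```

View pics/c1.png

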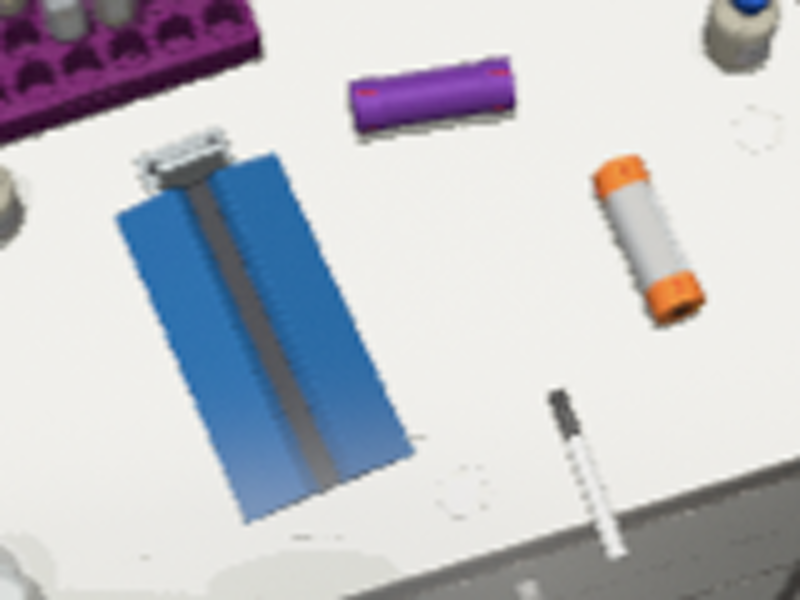

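Crop (5x, offset 180,130): cradle corners are at (118,215), (275,153), (413,453) and (247,521). The strip runs (198,183) to (322,488), the pen (557,393) to (618,555), and the purple decoy's near end is at about (510,85). The path from column to ramp is mostly clear.

```bash
python3 - <<'E'
from h import *
from scipy.optimize import least_squares
np.set_printoptions(suppress=True,precision=1)
f=lambda P:np.array(P)/5+[180,130]-.4
cor=f([(118,215),(275,153),(413,453),(247,521)]); st=f([(198,185),(322,488)])
M=np.array([[146,65,0],[146,-65,0],[-110,-65,0],[-110,65,0],[146,0,2],[-110,0,2.]])
def W(q): 
    c,s=np.cos(q[2]),np.sin(q[2]); return M@np.array([[c,s,0],[-s,c,0],[0,0,1]])+[q[0],q[1],0]
uv=np.r_[cor,st]
r=least_squares(lambda q:(proj("top",W(q*[1,1,.001]))-uv).ravel(),[560,30,0]); q=r.x*[1,1,.001]
print("cradle",q[:2],q[2]*1000,"mrad resid",r.fun.reshape(-1,2))
print("side corners",proj("side",W(q)))
print("pen",back("top",f([(557,393),(618,555)]),8),"purple",back("top",f([(510,85),(355,110),(512,110),(362,132)]),15), back("top",f([(512,110),(362,132)]),0))
col=np.array([[588.8,-253.2],[488.2,-259]])
print("col dir mrad",1000*np.arctan2(*(col[0]-col[1])[::-1]),col.mean(0))
c,s=np.cos(q[2]),np.sin(q[2]);R=np.array([[c,s],[-s,c]])
print("col in cradle",(R@(col-q[:2]).T).T)
E
```

```text
cradle [540.   27.8] 88.87368288351101 mrad resid [[-0.8 -0.3]
 [ 0.5 -0.3]
 [ 0.1  0.5]
 [-0.8  0.6]
 [-0.4 -0.7]
 [ 1.3  0.1]]
side corners [[275.5 183.9]
 [293.  204.6]
 [218.7 223.9]
 [205.1 200.9]
 [284.  193.4]
 [211.6 211.5]]
pen [[ 447.1 -157.     8. ]
 [ 322.5 -157.8    8. ]] purple [[ 683.9 -202.7   15. ]
 [ 699.3  -86.8   15. ]
 [ 664.  -197.4   15. ]
 [ 680.6  -86.2   15. ]] [[ 670.6 -200.6    0. ]
 [ 687.4  -88.4    0. ]]
col dir mrad 57.590322077957424 [ 538.5 -256.1]
col in cradle [[  23.7 -284.2]
 [ -77.1 -281.1]]
```

Emit:
apply_moves(
  xyz=[
    [-0.214,-0.27,0],
    [-0.214,-0.27,0],
    [-0.214,-0.27,0],
    [-0.214,-0.27,0],
    [-0.214,-0.27,0],
    [-0.214,-0.27,0],
    [-0.618,-0.712,0.095],
    [-0.618,-0.712,0.095],
    [-0.618,-0.712,0.095],
    [-0.618,-0.712,0.095],
    [-0.618,-0.712,0.095],
    [-0.618,-0.712,0.095],
    [-0.618,-0.712,0.095],
    [-0.618,-0.712,0.095],
    [-0.618,-0.712,0.095],
    [-0.618,-0.712,0.095],
    [-0.618,-0.712,0.095],
    [-0.618,-0.712,0.095],
    [-0.618,-0.712,0.095],
    [-0.618,-0.712,0.095],
  ],
  spin=[0,0,0,0,0,0,1.133,1.133,1.133,1.133,1.133,1.133,1.133,1.133,1.133,1.133,1.133,1.133,1.133,1.133],
  gripper=0,
)

```text
time: 2.7
ee_pos: [541.7, -309.6, 150.7]
orientation: [0.686, 0.727, 0.0, 0.0]
ft_force: [-0.3, 0.1, 0.1]
gripper_width: 85.0
grasp_force: 0.0
```

Emit:
apply_moves(
  xyz=[
    [-0.005,0,0.06],
    [-0.005,0,0.11],
    [-0.005,0,0.115],
    [-0.005,0,0.115],
  ],
  spin=[0,0,0,0],
)

```text
time: 3.2
ee_pos: [542.2, -315.7, 36.7]
orientation: [0.687, 0.727, 0.0, 0.001]
ft_force: [0.6, 0.5, 0.7]
gripper_width: 85.8
grasp_force: 0.0
```

```bash
python3 - <<'E'
from h import *
np.set_printoptions(suppress=True,precision=1)
im=robot.snapshot("side"); s=robot.observe(); p=s["ee_pos"]; print(p,s["ft_force"])
x0,y0=230,200
c=cv2.resize(im[y0:y0+110,x0:x0+140],None,fx=5,fy=5,interpolation=cv2.INTER_CUBIC)[:,:,::-1].copy()
for dz in(0,-14):
  for dx in(-50,50):
    u=(proj("side",p+[dx,-dx*0+0,dz])[0]-[x0,y0])*5+2; cv2.circle(c,tuple(int(v) for v in u),4,(0,255,0) if dz==0 else (255,0,255),-1)
cv2.imwrite("pics/s2.png",c)
for n in("top","side"):
  for q,a in orange(n)[1]: print(n,q,a,back(n,q,22)[0])
E
```

```text
[ 542.6 -316.    37.4] [ 0.4  0.4 -0.2]
top [283.2 105.5] 120 [ 844.5 -263.9   22. ]
side [190.3 142. ] 80 [455.3 449.3  22. ]
side [292.4 254. ] 41 [ 589.2 -262.9   22. ]
side [257.5 263. ] 58 [ 486.3 -266.8   22. ]
```

View pics/s2.png

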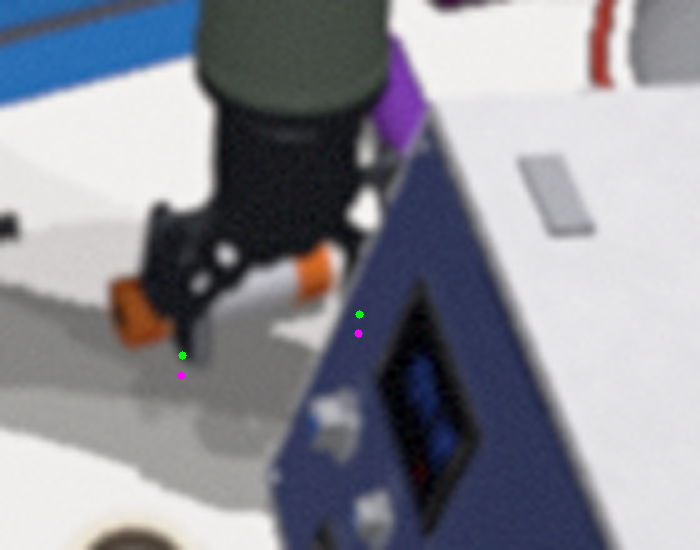

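The view shows that with the gripper open, the fingertips are at about TCP level (the tip at crop (190,360) is just at the green TCP dot). Both fingers stand behind the column. I'll lower, make contact and roll slowly.

Emit:
apply_moves(
  xyz=[
    [0,0,0.012],
    [0,0,0.023],
    [0.006,0,0.023],
    [0.012,0,0.023],
    [0.016,0,0.023],
    [0.02,0,0.023],
    [0.024,0,0.023],
    [0.028,0,0.023],
    [0.032,0,0.023],
    [0.036,0,0.023],
    [0.04,0,0.023],
    [0.045,0,0.023],
    [0.05,0,0.023],
    [0.055,0,0.023],
    [0.06,0,0.023],
    [0.065,0,0.023],
    [0.07,0,0.023],
    [0.075,0,0.023],
    [0.08,0,0.023],
    [0.085,0,0.023],
  ],
  spin=[0,0,0,0,0,0,0,0,0,0,0,0,0,0,0,0,0,0,0,0],
)

```text
time: 5.85
ee_pos: [536.8, -230.3, 12.3]
orientation: [0.687, 0.727, -0.0, 0.0]
ft_force: [-0.2, 0.1, -0.4]
gripper_width: 85.3
grasp_force: 0.1
```

```bash
python3 - <<'E'
from h import *
np.set_printoptions(suppress=True,precision=1)
s=robot.observe(); print(s["ee_pos"],s["ft_force"])
im=robot.snapshot("side"); cv2.imwrite("pics/s3.png",cv2.resize(im[190:300,190:330],None,fx=5,fy=5,interpolation=cv2.INTER_CUBIC)[:,:,::-1])
for n in("top","side"):
  for q,a in orange(n)[1]: print(n,q,a,back(n,q,22)[0])
E
```

```text
[ 536.8 -230.3   12.3] [-0.2  0.1 -0.4]
top [283.3 105.5] 119 [ 844.3 -264.2   22. ]
side [190.3 142. ] 78 [455.3 449.3  22. ]
side [281.9 239.5] 28 [ 583.9 -197.3   22. ]
```

View pics/s3.png

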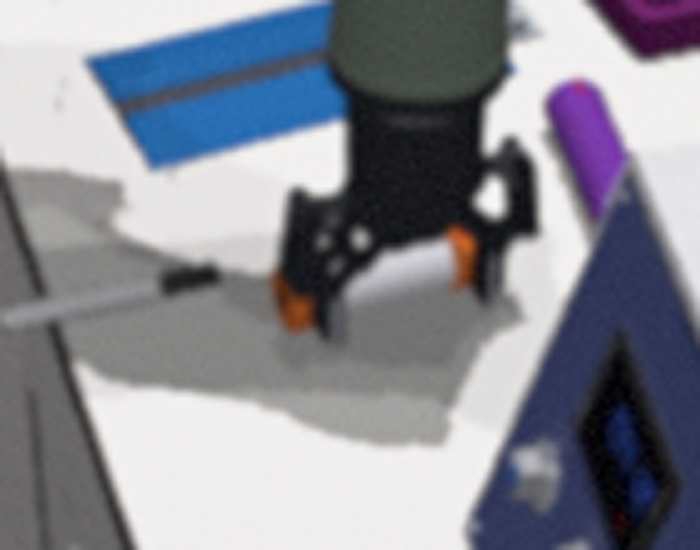

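The column rides in front of both fingers, the pen and the purple decoy are clear, and the force is very low, so it's rolling freely.

Emit:
apply_moves(
  xyz=[
    [0.005,0,0],
    [0.011,0,0],
    [0.017,0,0],
    [0.023,0,0],
    [0.029,0,0],
    [0.035,0,0],
    [0.041,0,0],
    [0.047,0,0],
    [0.053,0,0],
    [0.059,0,0],
    [0.065,0,0],
    [0.071,0,0],
    [0.077,0,0],
    [0.083,0,0],
    [0.089,0,0],
    [0.095,0,0],
    [0.101,0,0],
    [0.107,0,0],
    [0.113,0,0],
    [0.119,0,0],
  ],
  spin=[-0.002,-0.004,-0.006,-0.008,-0.01,-0.012,-0.014,-0.016,-0.018,-0.02,-0.022,-0.024,-0.026,-0.028,-0.03,-0.032,-0.032,-0.032,-0.032,-0.032],
)

```text
time: 8.5
ee_pos: [530.0, -111.4, 12.3]
orientation: [0.675, 0.738, 0.0, 0.0]
ft_force: [0.3, -0.3, -0.2]
gripper_width: 85.3
grasp_force: 0.1
```

```bash
python3 - <<'E'
from h import *
np.set_printoptions(suppress=True,precision=1)
s=robot.observe(); print(s["ee_pos"],s["ft_force"])
im=robot.snapshot("side"); cv2.imwrite("pics/s4.png",cv2.resize(im[170:280,190:330],None,fx=5,fy=5,interpolation=cv2.INTER_CUBIC)[:,:,::-1])
for q,a in orange("side",im)[1]: print(q,a,back("side",q,22)[0])
E
```

```text
[ 530.  -111.4   12.3] [ 0.3 -0.3 -0.2]
[190.3 141.9] 75 [455.5 450.1  22. ]
[265.3 214.5] 24 [577.9 -72.7  22. ]
```

View pics/s4.png

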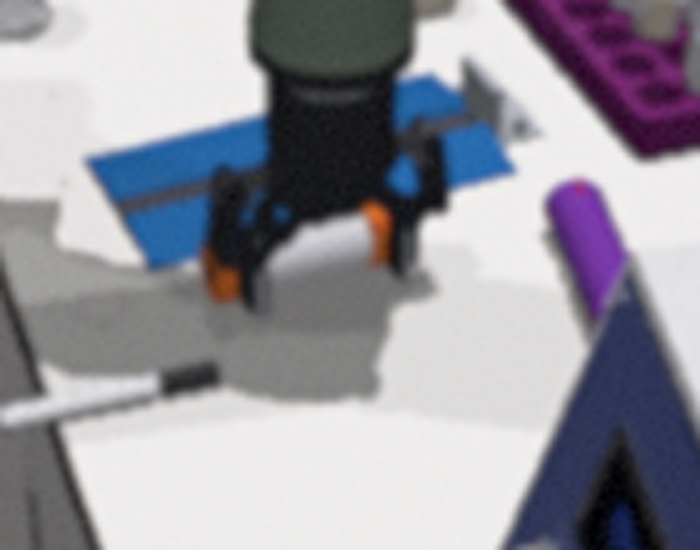

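Emit:
apply_moves(
  xyz=[
    [0.005,0,0],
    [0.01,0,0],
    [0.015,0,0],
    [0.02,0,0],
    [0.025,0,-0.001],
    [0.03,0,-0.002],
    [0.034,0,-0.002],
    [0.038,0,-0.003],
    [0.042,0,-0.003],
    [0.046,0,-0.004],
    [0.05,0,-0.004],
    [0.053,0,-0.005],
    [0.056,0,-0.005],
    [0.059,0,-0.005],
    [0.062,0,-0.006],
    [0.065,0,-0.006],
    [0.068,0,-0.006],
    [0.071,0,-0.006],
    [0.074,0,-0.006],
    [0.077,0,-0.006],
  ],
  spin=[0,0,0,0,0,0,0,0,0,0,0,0,0,0,0,0,0,0,0,0],
)

```text
time: 11.05
ee_pos: [523.2, -34.9, 18.3]
orientation: [0.675, 0.738, 0.0, 0.0]
ft_force: [0.7, -5.4, 4.6]
gripper_width: 85.8
grasp_force: 2.3
```

```bash
python3 - <<'E'
from h import *
np.set_printoptions(suppress=True,precision=1)
s=robot.observe(); print(s["ee_pos"],s["ft_force"])
im=robot.snapshot("side")
for q,a in orange("side",im)[1]: print(q,a,back("side",q,28)[0])
E
```

```text
[523.2 -34.9  18.3] [ 0.7 -5.4  4.6]
[190.3 141.8] 73 [453.8 440.   28. ]
```

Emit:
apply_moves(
  xyz=[
    [0.002,0,-0.001],
    [0.004,0,-0.002],
    [0.006,0,-0.003],
    [0.008,0,-0.004],
    [0.01,0,-0.005],
    [0.011,0,-0.005],
    [0.012,0,-0.005],
    [0.013,0,-0.005],
    [0.014,0,-0.005],
    [0.015,0,-0.005],
    [0.015,0,-0.005],
    [0.015,0,-0.005],
  ],
  spin=[0,0,0,0,0,0,0,0,0,0,0,0],
)

```text
time: 12.6
ee_pos: [521.9, -20.2, 23.3]
orientation: [0.675, 0.738, -0.0, 0.0]
ft_force: [-0.3, -0.7, 0.1]
gripper_width: 85.6
grasp_force: 0.0
```

```bash
python3 - <<'E'
from h import *
np.set_printoptions(suppress=True,precision=1)
s=robot.observe(); print(s["ee_pos"],s["ft_force"])
im=robot.snapshot("side"); cv2.imwrite("pics/s5.png",cv2.resize(im[150:250,190:330],None,fx=5,fy=5,interpolation=cv2.INTER_CUBIC)[:,:,::-1])
E
```

```text
[521.9 -20.2  23.3] [-0.3 -0.7  0.1]
```

View pics/s5.png

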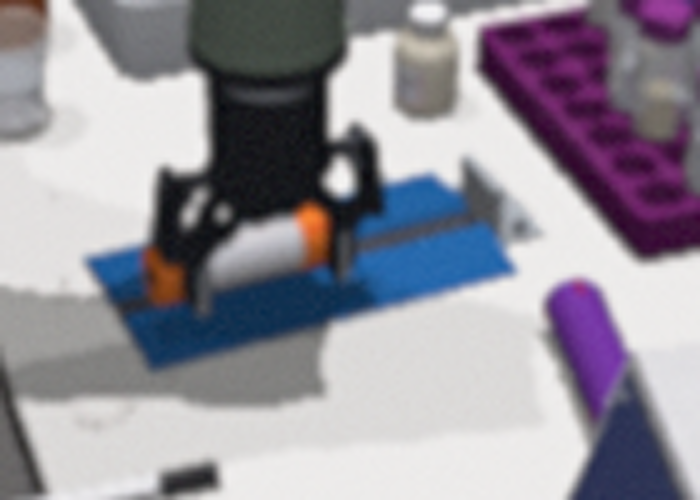

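The column appears to have dropped into the V: it lies along the strip and the contact force is gone. I'll back off, rise and check.

Emit:
apply_moves(
  xyz=[
    [-0.006,0,0],
    [-0.02,0,0],
    [-0.035,0,-0.005],
    [-0.04,0,-0.04],
    [-0.04,-0.03,-0.1],
    [-0.04,-0.08,-0.13],
    [-0.04,-0.13,-0.13],
    [-0.04,-0.13,-0.13],
    [-0.04,-0.13,-0.13],
  ],
  spin=[0,0,0,0,0,0,0,0,0],
  gripper=1,
)

```text
time: 13.78
ee_pos: [396.6, -72.1, 153.7]
orientation: [0.675, 0.738, 0.0, 0.0]
ft_force: [0.6, -0.4, 0.2]
gripper_width: 0.0
grasp_force: 0.0
```

```bash
cat >>h.py <<'E'
def tocr(X):
    c,s=np.cos(.0889),np.sin(.0889); d=np.atleast_2d(X)[:,:2]-[540,27.8]; return d@np.array([[c,-s],[s,c]])
E
python3 - <<'E'
from h import *
np.set_printoptions(suppress=True,precision=1)
s=robot.observe(); print(s["ee_pos"],s["gripper_width"])
for n in("side","top"):
  im,o=orange(n); print(n,[(c,a,tocr(back(n,c,24))) for c,a in o])
  if n=="side": cv2.imwrite("pics/s6.png",cv2.resize(im[150:250,190:330],None,fx=5,fy=5,interpolation=cv2.INTER_CUBIC)[:,:,::-1])
E
```

```text
[396.6 -72.1 153.7] 0.04056788254657254
side [(array([185.9, 142. ]), np.int32(24), array([[-63.6, 430.4]])), (array([253. , 196.2]), np.int32(48), array([[31.6, -2.5]])), (array([223.5, 203.7]), np.int32(67), array([[-70.6,  -3.7]]))]
top [(array([283.3, 105.5]), np.int32(119), array([[ 276.2, -317.3]])), (array([230.3, 191. ]), np.int32(52), array([[29.1,  0.2]]))]
```

View pics/s6.png

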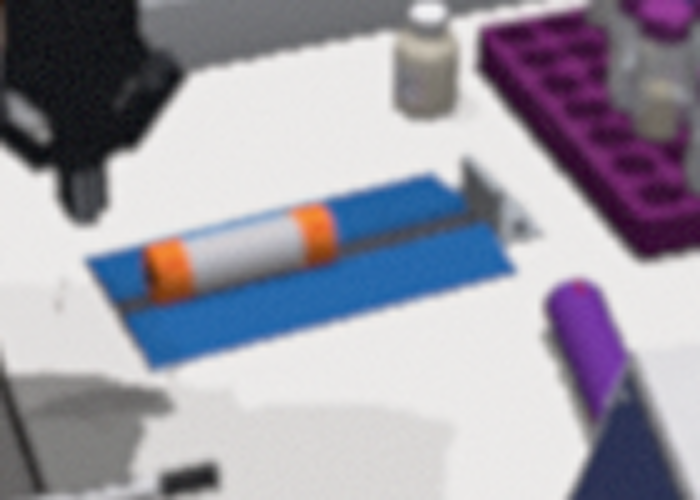

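The column lies seated in the V, with its collars at cradle x of about -71 and +31. Next I'll go behind its near end with the gripper closed.

Emit:
apply_moves(
  xyz=[
    [0.05,0.018,0],
    [0.087,0.032,0],
    [0.087,0.032,0.03],
    [0.087,0.032,0.08],
    [0.087,0.032,0.11],
    [0.087,0.032,0.122],
    [0.087,0.032,0.122],
    [0.087,0.036,0.122],
    [0.087,0.04,0.122],
    [0.087,0.044,0.122],
    [0.087,0.048,0.122],
    [0.087,0.052,0.122],
    [0.087,0.056,0.122],
    [0.087,0.06,0.122],
    [0.087,0.064,0.122],
    [0.087,0.068,0.122],
    [0.087,0.072,0.122],
    [0.087,0.076,0.122],
    [0.087,0.08,0.122],
    [0.087,0.084,0.122],
  ],
  spin=[0,0,0,0,0,0,0,0,0,0,0,0,0,0,0,0,0,0,0,0],
)

```text
time: 16.38
ee_pos: [472.1, 22.6, 31.3]
orientation: [0.675, 0.738, -0.0, -0.0]
ft_force: [-1.9, -0.1, 1.0]
gripper_width: 0.1
grasp_force: 1.1
```

```bash
python3 - <<'E'
from h import *
np.set_printoptions(suppress=True,precision=1)
s=robot.observe(); print(s["ee_pos"],tocr(s["ee_pos"]),s["ft_force"])
for n in("side","top"):
  im,o=orange(n); print(n,[(c,a,tocr(back(n,c,24))) for c,a in o])
E
```

```text
[472.1  22.6  31.3] [[-68.1   0.8]] [-1.9 -0.1  1. ]
side [(array([190.3, 141.9]), np.int32(71), array([[-47.6, 424.6]])), (array([261.3, 194. ]), np.int32(48), array([[61.4, -1.7]])), (array([232.8, 201.8]), np.int32(51), array([[-39.8,  -5.6]]))]
top [(array([283.2, 105.5]), np.int32(120), array([[ 276.3, -316.9]]))]
```

It's sliding with about 2 N, as expected.

Emit:
apply_moves(
  xyz=[
    [0,0.004,0],
    [0,0.008,0],
    [0,0.012,0],
    [0,0.016,0],
    [0,0.02,0],
    [0,0.024,0],
    [0,0.028,0],
    [0,0.032,0],
    [0,0.036,0],
    [0,0.04,0],
    [0,0.044,0],
    [0,0.048,0],
    [0,0.052,0],
    [0,0.056,0],
    [0,0.059,0],
    [0,0.062,0],
    [0,0.064,0],
    [0,0.066,0],
    [0,0.068,0],
    [0,0.07,0],
  ],
  spin=[0,0,0,0,0,0,0,0,0,0,0,0,0,0,0,0,0,0,0,0],
)

```text
time: 18.98
ee_pos: [541.7, 28.8, 31.3]
orientation: [0.675, 0.738, -0.0, 0.0]
ft_force: [-2.4, 0.3, 1.3]
gripper_width: 0.1
grasp_force: 1.1
```

Emit:
apply_moves(
  xyz=[
    [0,0.001,0],
    [0,0.002,0],
    [0,0.003,0],
  ],
  spin=[0,0,0],
)

```text
time: 19.35
ee_pos: [544.6, 29.0, 31.3]
orientation: [0.675, 0.738, -0.0, -0.0]
ft_force: [-2.0, 0.6, 0.2]
gripper_width: -0.0
grasp_force: 1.1
```

Emit:
apply_moves(
  xyz=[
    [0,0.001,0],
    [0,0.002,0],
  ],
  spin=[0,0],
)

```text
time: 19.6
ee_pos: [546.6, 29.2, 31.3]
orientation: [0.675, 0.738, -0.0, 0.0]
ft_force: [-1.8, -0.1, 0.3]
gripper_width: 0.1
grasp_force: 1.1
```

Not at the stop yet; I'll creep until the force rises.

Emit:
apply_moves(
  xyz=[
    [0,0.001,0],
    [0,0.002,0],
  ],
  spin=[0,0],
)

```text
time: 19.85
ee_pos: [548.6, 29.4, 31.3]
orientation: [0.675, 0.738, -0.0, -0.0]
ft_force: [-2.3, 0.3, 0.7]
gripper_width: -0.1
grasp_force: 1.1
```

Emit:
apply_moves(
  xyz=[
    [0,0.001,0],
    [0,0.002,0],
  ],
  spin=[0,0],
)

```text
time: 20.1
ee_pos: [550.6, 29.6, 31.3]
orientation: [0.675, 0.738, -0.0, 0.0]
ft_force: [-2.0, -0.4, 0.8]
gripper_width: 0.3
grasp_force: 1.1
```

```bash
python3 - <<'E'
from h import *
np.set_printoptions(suppress=True,precision=1)
im,o=orange("side"); print([(c,a,tocr(back("side",c,24))) for c,a in o])
cv2.imwrite("pics/s7.png",cv2.resize(im[165:225,230:320],None,fx=8,fy=8,interpolation=cv2.INTER_CUBIC)[:,:,::-1])
E
```

```text
[(array([190.4, 141.8]), np.int32(71), array([[-47. , 425.2]])), (array([283.5, 188.7]), np.int32(46), array([[141.8,  -2.5]])), (array([255.7, 196.2]), np.int32(43), array([[39.6, -5.9]]))]
```

View pics/s7.png

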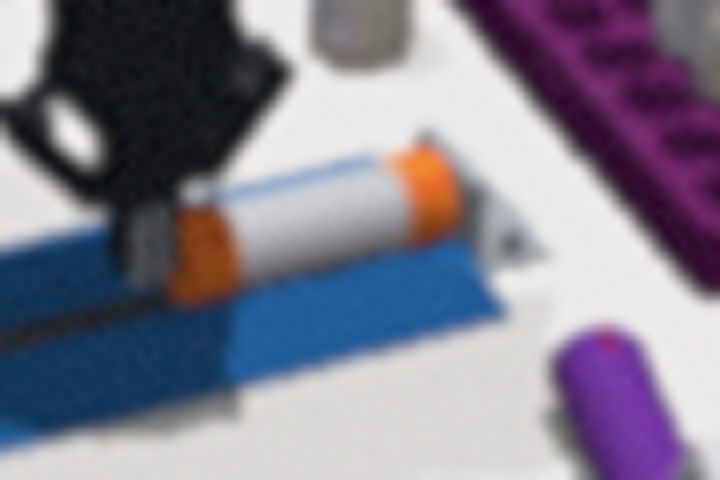

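The column's far collar is at the stop plate, at crop (445,190), nearly touching. I'll creep further.

Emit:
apply_moves(
  xyz=[
    [0,0.0005,0],
    [0,0.001,0],
    [0,0.0015,0],
  ],
  spin=[0,0,0],
)

```text
time: 20.52
ee_pos: [552.1, 29.7, 31.3]
orientation: [0.675, 0.738, -0.0, -0.0]
ft_force: [-2.2, -0.0, 1.0]
gripper_width: 0.2
grasp_force: 1.1
```

Emit:
apply_moves(
  xyz=[
    [0,0.0005,0],
    [0,0.001,0],
    [0,0.0015,0],
  ],
  spin=[0,0,0],
)

```text
time: 20.9
ee_pos: [552.5, 29.8, 31.2]
orientation: [0.675, 0.738, -0.001, -0.001]
ft_force: [-10.6, -0.9, 8.7]
gripper_width: 0.2
grasp_force: 5.5
```

The force jumped to 10.6 N and the motion stalled, so the column is against the stop. I'll back off and rise.

Emit:
apply_moves(
  xyz=[
    [0,-0.002,0],
    [0,-0.008,0],
    [0,-0.03,0],
    [0,-0.06,-0.02],
    [0,-0.1,-0.07],
    [0,-0.13,-0.12],
    [0,-0.13,-0.12],
    [0,-0.13,-0.12],
  ],
  spin=[0,0,0,0,0,0,0,0],
)

```text
time: 21.9
ee_pos: [424.5, 18.7, 151.3]
orientation: [0.675, 0.738, 0.001, 0.0]
ft_force: [0.3, -0.7, 0.2]
gripper_width: 0.2
grasp_force: 0.0
```

```bash
python3 - <<'E'
from h import *
np.set_printoptions(suppress=True,precision=1)
s=robot.observe(); print(s["ee_pos"],s["ft_force"])
for n in("side","top"):
  im,o=orange(n); print(n,[(c,a,tocr(back(n,c,24))) for c,a in o])
  if n=="side": cv2.imwrite("pics/s8.png",cv2.resize(im[155:225,210:320],None,fx=7,fy=7,interpolation=cv2.INTER_CUBIC)[:,:,::-1])
E
```

```text
[424.5  18.7 151.3] [ 0.3 -0.7  0.2]
side [(array([187.9, 141.8]), np.int32(44), array([[-56. , 428.9]])), (array([284. , 188.3]), np.int32(45), array([[144.4,  -1.1]])), (array([255.6, 195.3]), np.int32(62), array([[41.3, -1.2]]))]
top [(array([283.3, 105.5]), np.int32(119), array([[ 276.2, -317.3]])), (array([217.4, 165.1]), np.int32(41), array([[141.2,   5.9]]))]
```

View pics/s8.png

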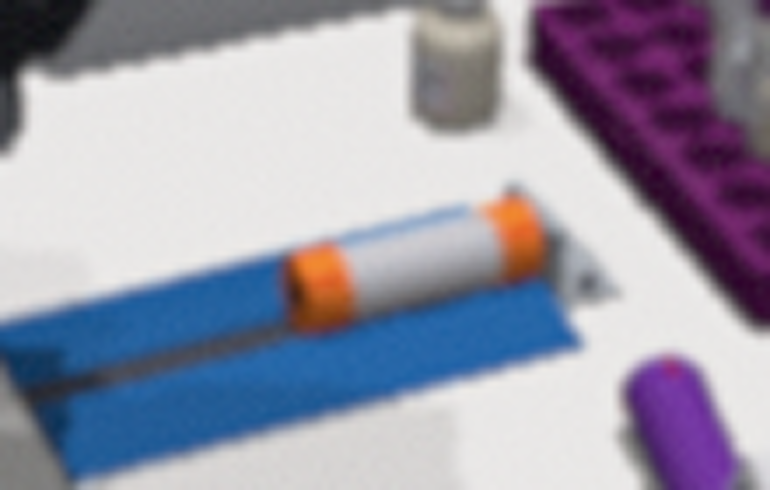

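The column lies in the V with its far collar at crop (520,240), against the stop, and the gripper is clear. I'll hand in.

```bash
python3 -c "
from rig import robot
print(robot.sign_off())"
```

```text
the job is handed in; nothing more can be done
None
```

I rolled the column up the ramp into the V and pushed it against the steel stop without lifting it, then handed the job in at about 22 s; sign-off gave no verdict, and I didn't re-measure the bystanders at the end, though nothing touched them.

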